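# Sort stray clamp hardware back into the picking bins

### The job

Clear the stray hardware off the bench between the blue bins: put the long bolt, the short bolt, the loose nut and the loose aluminium saddle each into the blue bin that already holds its own kind, lying fully inside it. Leave the two finished clamps that stand among them upright where they are.

Things in the scene. Friction and masses are not known exactly. Their poses are not given: they have to be found in the camera images.
- long_bolt: long steel hex bolt lying on the bench, 110 mm overall: shank 16 mm across, 100 long; hexagon head 24 mm over flats, 10 thick. Origin: mid-length on its axis, 10 mm above the bench; x along it, level, from head to threaded end (the axis dips 2 degrees to that end). 0.15 to 0.24 kg. Rests on a flat of the head, does not roll. Grip across the shank at the origin.
- short_bolt: short steel hex bolt lying on the bench, 55 mm overall: shank 16 mm across, 45 long; hexagon head 24 mm over flats, 10 thick. Origin: mid-length on its axis, 10 mm above the bench; x along it, level, from head to threaded end (the axis dips 5 degrees to that end). About 0.1 kg. Does not roll. Grip across the shank at the origin or up to 10 mm further along x.
- nut: loose steel hexagon nut lying flat, 24 mm across flats, 15 mm high, 16 mm hole. Origin: centre of its underside; z up; a pair of its flats faces along x and -x, the others every 60 degrees from there. 0.035 kg.
- saddle: loose aluminium clamp saddle, crown up: bridge of top-hat section, 40 mm long (x), crown and walls 36 mm wide (y) and 26 mm high, with two flat flanges 4 mm thick at the foot, 64 mm wide over these (y); a bolt hole in the crown. Origin: centre of underside; z up. 0.06 kg. Grip it across the walls, closing along y (36 mm), fingertips above the flanges.
- bin_long: bin of long bolts: a layer of four along x over the whole floor, up to 28 mm high. One more laid along x on top fits; fixed blue bin 165 (x) by 110 (y) by 58 mm high, inside 158 by 103; walls, floor 3.5 mm; front wall (to the robot) 34 mm high, sides slope down to it over 47 mm. Origin: centre of underside, on the bench; x to its back, z up. The four differ only in stock (fixed in it).
- bin_short: bin of short bolts: four along x at the back (x 20 to 76 mm), up to 28 mm high; the floor in front is free; fixed blue bin 165 (x) by 110 (y) by 58 mm high, inside 158 by 103; walls, floor 3.5 mm; front wall (to the robot) 34 mm high, sides slope down to it over 47 mm. Origin: centre of underside, on the bench; x to its back, z up. The four differ only in stock (fixed in it).
- bin_nut: bin of nuts: seven heaped at the back (x 25 to 79 mm), up to 34 mm high; the floor in front is free; fixed blue bin 165 (x) by 110 (y) by 58 mm high, inside 158 by 103; walls, floor 3.5 mm; front wall (to the robot) 34 mm high, sides slope down to it over 47 mm. Origin: centre of underside, on the bench; x to its back, z up. The four differ only in stock (fixed in it).
- bin_saddle: bin of saddles: two, nested, at the back (x 36 to 76 mm), up to 38 mm high; the floor in front is free; fixed blue bin 165 (x) by 110 (y) by 58 mm high, inside 158 by 103; walls, floor 3.5 mm; front wall (to the robot) 34 mm high, sides slope down to it over 47 mm. Origin: centre of underside, on the bench; x to its back, z up. The four differ only in stock (fixed in it).
- clamp_a: finished clamp, loose, to be left alone: steel slide plate 50 (x) by 70 (y) by 10 mm, on it a saddle (crown 36 mm above the bench), on its crown a nut, and a 16 mm bolt end standing up in the middle, 72 mm high in all. Origin: centre of underside; z up. 0.36 kg.
- clamp_b: second finished clamp, the same as clamp_a, also to be left alone. Both stand among the stray parts; the centres of neighbours there are at least 105 mm apart.

How it is judged:
By the outcome, as a careful person would: the job done as asked, in the order asked, and still so for the second after the job is handed in, with the robot touching nothing.
It also fails if it takes over 99 s, if anything falls off the work surface, if the arm or the gripper's body presses on something with over 40 N, if the wrist force passes 120 N, or if a joint passes its speed limit or range.

### The arm

A 7-joint arm with a two-finger parallel gripper is mounted at the origin on the work surface. World frame = base frame: x ahead of the robot, y to its left, z up, the work surface at z = 0. Lengths are in m, angles in rad, forces in N, time in s.
With the tool pointing down it reaches from about 0.4 to 0.85 m from the base axis. Payload 4.5 kg.
Tool frame: the origin (TCP) lies midway between the tips of the shut fingers; the grasp point (between the pads) lies 19 mm behind it; z points along the fingers, y is the line along which they close (so a half turn about z gives the same grasp; the last joint's range is limited). The gripper opens to 88 mm and grips with 3 to 60 N. Pads are 18 mm wide; open, the fingers measure 123 mm over their backs; the gripper's body (75 mm by 187 mm) begins 45 mm behind the grasp point.
Start: joints at [1.218, 0.689, -0.195, 1.565, 0.157, 0.902, -0.215], TCP at [0.236, -0.579, 0.239] pointing down, gripper open.
Joint ranges: [-3.01, 3.01], [-0.46, 2.08], [-1.47, 1.51], [0.13, 2.56], [-1, 4.14], [0.04, 2.09], [-2.66, 2.66]. Speed limits (rad/s): [2.57, 2.57, 3.14, 3.14, 3.14, 3.14, 3.14].

### API

Orientations are given as a unit quaternion [x, y, z, w].
In Python, from plant import * gives the robot as it stands.
- The arm moves only by the tool send_rows, never from a script. Its argument "targets" is a list of rows, each a list of 2 entries, a list of its own where there are three numbers: the shift along the tool's x, y, z in units of 0.3 m (1.0 is 0.3 m), then the turn, a rotation vector about the tool's x, y, z in units of pi rad (1.0 is pi rad). A call has 1 to 12 rows; each row is the pose to reach, as a shift and turn from the pose commanded when the call began, along the tool's axes at that moment, turning the shorter way round; what a row does not reach only later rows make up. A row lasts 1/8 s, in which the tool goes at most 62.5 mm and 10.7 degrees, less where a joint would pass 70% of its speed; a pose out of reach is approached as far as the arm can. A call with a number of a shift or a turn outside -1 to 1 is refused whole. A call with a gripper value outside its range is refused whole. "fingers" is the opening, from 0 (shut) to 1 (fully open), set as the call begins (left out, the last holds). The fingers move at their own pace and stop on an object; "newtons" is the grip in N (left out, the last holds). Time passes only in rows, so rows that repeat a pose let the fingers close. It gives the time, the measured TCP pose, the force, the opening and the grip force at its end, in the units of the state.
- get_state(): the state, without advancing time (a new reading comes with each control period).
- snapshot(name): name is "scene" or "top"; returns a dict with "img" (400x640x3 uint8, blue, green, red), "fx", "fy", "cx", "cy" (pixels), "k1" (the pictures are not rectified: a ray, as slopes to the right and down, at radius r is drawn at 1 + k1 r^2 times it, then the intrinsics apply), "cam_to_world" (4x4, takes a point from camera to world coordinates). Camera axes: x right, y down, z forward; pixel columns grow to the right and rows downward; lengths in m; the calibration is good to about 2 mm. A picture is of the moment at which its call begins. There is no depth.
- finish_job(): hands the job in; it is judged then, once.
The state is a dict: "clock": time; "q": joint angles; "qd": joint speeds; "joint_torque": joint torques, N m; "tool_pos": TCP position; "eef_rot": TCP orientation; "contact_force": force on the tool from outside, world axes, zero at the start; "moment": the same for the moment, N m; "opening": opening from 0.0 (shut) to 1.0 (fully open); "finger_force": force on a finger pad.
Only numpy, scipy, OpenCV 4.12 (cv2) and the standard library are available. Lean on these libraries where they do the work, as an engineer would, in place of code of your own. Each camera call takes 0.05 s, during which the arm holds its last target. There are 200 camera calls.

## Working session

There is one attempt and no reset: what is moved stays moved. The work goes in short steps, Python scripts to look and compute and a tool call to move; the robot and the scene stay as the last step left them, time stands still between calls to the robot, and variables do not carry over. Pictures are saved under pics/ and viewed, at most 14 in all, crops included, and the job is handed in when it is done.

Besides the shell and the picture viewer there is one more tool, called after "Call:" as name(argument=value, ...) on one line, values as JSON. send_rows: Moves the arm, as the interface text tells. Its arguments: {"type":"object","properties":{"targets":{"type":"array"},"fingers":{"type":"number"},"newtons":{"type":"number"}},"required":["targets"]}

```bash
mkdir -p pics; ls
python3 - <<'E'
from plant import *
import cv2,numpy as np
s=get_state()
print({k:np.round(v,4).tolist() for k,v in s.items()})
for n in("scene","top"):
    d=snapshot(n);cv2.imwrite(f"pics/{n}0.png",d["img"])
    print(n,d["fx"],d["fy"],d["cx"],d["cy"],d["k1"],np.round(d["cam_to_world"],4).tolist())
E
```

```text
pics
{'clock': 0.0, 'q': [1.2178, 0.69, -0.1945, 1.5663, 0.1573, 0.9025, -0.2151], 'qd': [0.0012, 0.0022, 0.0, -0.0003, 0.0003, 0.0008, -0.0019], 'joint_torque': [0.0004, -52.756, -1.2668, -15.3429, -0.0526, 0.0066, 0.0002], 'tool_pos': [0.2354, -0.5783, 0.2379], 'eef_rot': [0.9813, 0.1922, -0.0003, -0.0009], 'contact_force': [0.2437, 0.3614, -0.5331], 'moment': [-0.0113, 0.0069, -0.0081], 'finger_force': 0.0, 'opening': 0.9985}
scene 395.2077500493512 395.2077500493512 325.33930255225806 199.4562520212693 -0.07583956730613702 [[-0.72, 0.5331, -0.4443, 1.0356], [0.694, 0.5515, -0.4628, 0.4781], [-0.0017, -0.6416, -0.7671, 0.879], [0.0, 0.0, 0.0, 1.0]]
top 419.5745711551635 419.5745711551635 323.87118938821965 198.0079642538512 -0.07798651407764279 [[0.015, -0.9885, 0.1506, 0.4492], [-0.9998, -0.0168, -0.0108, -0.0079], [0.0132, -0.1504, -0.9885, 0.9292], [0.0, 0.0, 0.0, 1.0]]
```

View pics/top0.png

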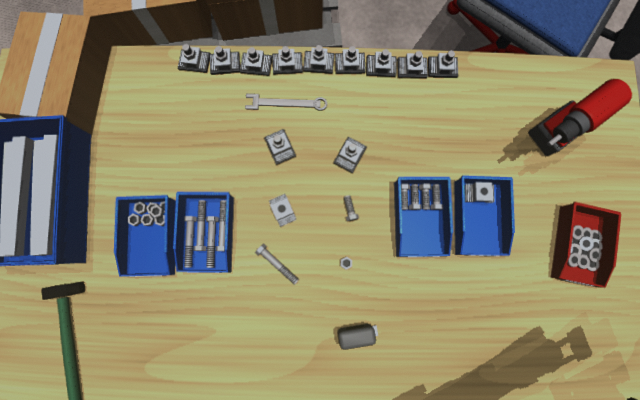

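View pics/scene0.png

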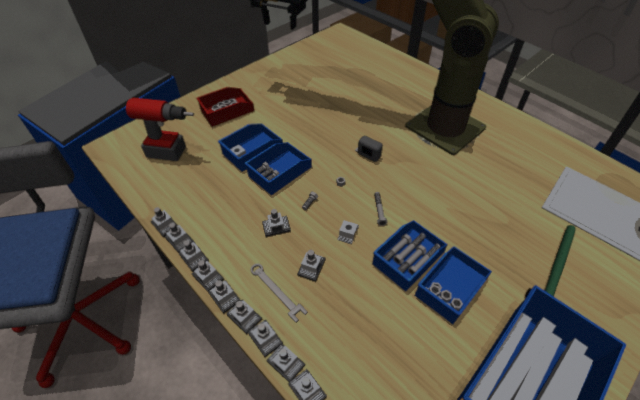

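Top view: strays are the saddle (283,209), short bolt (350,208), long bolt (277,263) and nut (346,263). Clamps are at (280,147) and (350,153). Bins are nut (145,235), long (204,232), short (423,217) and saddle (485,216). The scene view agrees, with the nut at (340,182), short bolt (310,200), long bolt (380,208) and saddle (348,231). Next I'll segment and enlarge.

```bash
cat > h.py <<'E'
import cv2,numpy as np
from scipy.spatial.transform import Rotation as R
def rays(d,uv):
    K=np.array([[d["fx"],0,d["cx"]],[0,d["fy"],d["cy"]],[0,0,1]])
    p=cv2.undistortPoints(np.array(uv,float).reshape(-1,1,2),K,np.array([d["k1"],0,0,0.]))[:,0]
    T=np.array(d["cam_to_world"]);r=np.c_[p,np.ones(len(p))]@T[:3,:3].T
    return T[:3,3],r/np.linalg.norm(r,axis=1)[:,None]
def plane(d,uv,z):
    o,r=rays(d,uv);return o+r*((z-o[2])/r[:,2])[:,None]
def tri(d1,uv1,d2,uv2):
    o1,a=rays(d1,uv1);o2,b=rays(d2,uv2);out=[]
    for x,y in zip(a,b):
        s=np.linalg.lstsq(np.c_[x,-y],o2-o1,rcond=None)[0]
        p,q=o1+s[0]*x,o2+s[1]*y;out.append([*(p+q)/2,np.linalg.norm(p-q)])
    return np.array(out)
def project(d,P):
    T=np.linalg.inv(d["cam_to_world"]);K=np.array([[d["fx"],0,d["cx"]],[0,d["fy"],d["cy"]],[0,0,1]])
    return cv2.projectPoints(np.array(P,float).reshape(-1,1,3),cv2.Rodrigues(T[:3,:3])[0],T[:3,3],K,np.array([d["k1"],0,0,0.]))[0][:,0]
E
python3 - <<'E'
from plant import *
from h import *
box={"top":(240,120,380,300),"scene":(255,165,400,285)}
for n in box:
    d=snapshot(n);x0,y0,x1,y1=box[n];c=d["img"][y0:y1,x0:x1]
    hsv=cv2.cvtColor(c,cv2.COLOR_BGR2HSV)
    m=((hsv[...,1]<60)).astype(np.uint8)*255
    cs,_=cv2.findContours(m,cv2.RETR_EXTERNAL,cv2.CHAIN_APPROX_NONE)
    for k in cs:
        if cv2.contourArea(k)>40:
            (x,y),wh,a=cv2.minAreaRect(k);print(n,round(x+x0,1),round(y+y0,1),np.round(wh,1),round(a,1),cv2.contourArea(k))
bx={"top":(245,185,375,295),"scene":(295,165,400,250)}
ims=[]
for n in bx:
    d=snapshot(n);x0,y0,x1,y1=bx[n];c=cv2.resize(d["img"][y0:y1,x0:x1],None,fx=6,fy=6,interpolation=cv2.INTER_CUBIC)
    if n=="scene": c=cv2.convertScaleAbs(c,alpha=1.5)
    c=c[:600,:800];cv2.imwrite(f"pics/{n}1.png",c[:600])
E
```

```text
top 346.0 263.0 [12. 12.] 90.0 107.0
top 276.5 265.0 [51.6 12. ] 45.0 340.0
top 348.2 207.9 [25.5 11.8] 67.2 164.0
top 282.0 209.8 [29.2 19.4] 66.0 508.0
top 349.9 154.1 [21.4 30.3] 28.6 600.0
top 279.6 146.0 [29.8 21.3] 66.4 585.5
scene 262.6 275.6 [28.1 10.4] 54.2 150.5
scene 310.9 264.6 [20.2 27.7] 23.2 473.5
scene 391.5 252.5 [21. 15.] 90.0 128.0
scene 346.9 231.6 [16.5 21.5] 21.8 292.0
scene 274.8 221.2 [25.  25.2] 76.0 441.5
scene 380.5 207.9 [32.6  9.1] 85.2 162.0
scene 308.5 200.0 [ 7.8 19.1] 45.0 96.0
scene 340.0 181.0 [8. 8.] 90.0 51.5
scene 267.5 170.9 [18.9 12. ] 38.7 152.0
```

View pics/top1.png

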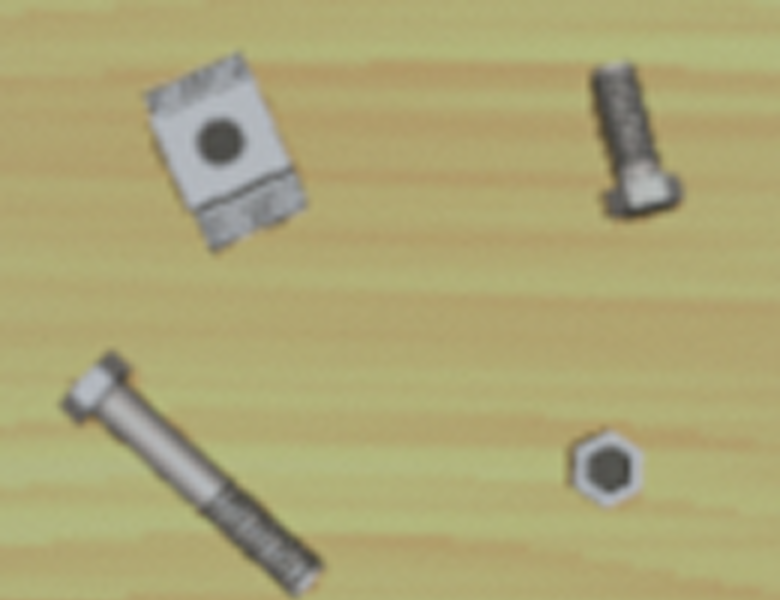

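View pics/scene1.png

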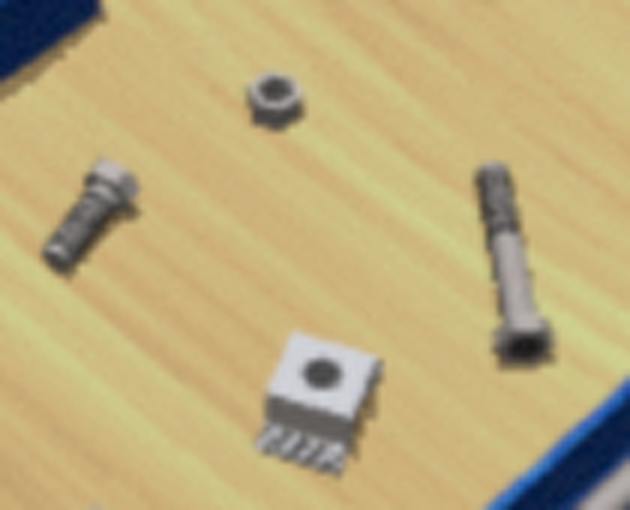

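The top crop shows all four strays clearly: long bolt from head (87,378) to tip (311,581), short bolt from head (645,207) to tip (613,66), nut hole (609,468), saddle hole (220,141). In the scene crop: long bolt from head (525,350) to tip (492,163), short bolt from head (113,172) to tip (58,260), nut hole (275,88), saddle hole (322,373).

Run:
```python
from plant import *
from h import *
t=snapshot("top");s=snapshot("scene")
ft=lambda p:(np.array(p)+.5)/6-.5+[245,185]
fs=lambda p:(np.array(p)+.5)/6-.5+[295,165]
T=ft([(87,378),(311,581),(645,207),(613,66),(609,468),(220,141)])
S=fs([(525,350),(492,163),(113,172),(58,260),(275,88),(322,373)])
r=tri(t,T,s,S)
for n,a,z,u,v in zip("Lh Lt Sh St nut sad".split(),r,[.012,.008,.012,.008,.015,.026],T,S): print(n,np.round(a*1e3,1),np.round(plane(t,[u],z)*1e3,1),np.round(plane(s,[v],z)*1e3,1))
for i,b in enumerate([(105,180,240,285),(385,165,520,270)]):
    x0,y0,x1,y1=b;cv2.imwrite(f"pics/bin{i}.png",cv2.resize(t["img"][y0:y1,x0:x1],None,fx=5.5,fy=5.5,interpolation=cv2.INTER_CUBIC))
```

```text
Lh [477.8 121.6   8.9   0.6] [[477.6 121.4  12. ]] [[480.1 122.6  12. ]]
Lt [4.066e+02 3.830e+01 1.310e+01 4.000e-01] [[406.3  38.7   8. ]] [[403.   35.5   8. ]]
Sh [543.8 -81.5  16.8   3.3] [[543.2 -80.6  12. ]] [[542. -86.  12.]]
St [595.5 -68.1   6.7   2. ] [[595.9 -68.7   8. ]] [[595.6 -66.4   8. ]]
nut [448.5 -68.1  15.3   0.6] [[448.3 -67.9  15. ]] [[448.5 -68.5  15. ]]
sad [5.633e+02 7.420e+01 2.610e+01 5.000e-01] [[563.2  74.4  26. ]] [[563.4  74.   26. ]]
```

View pics/bin0.png

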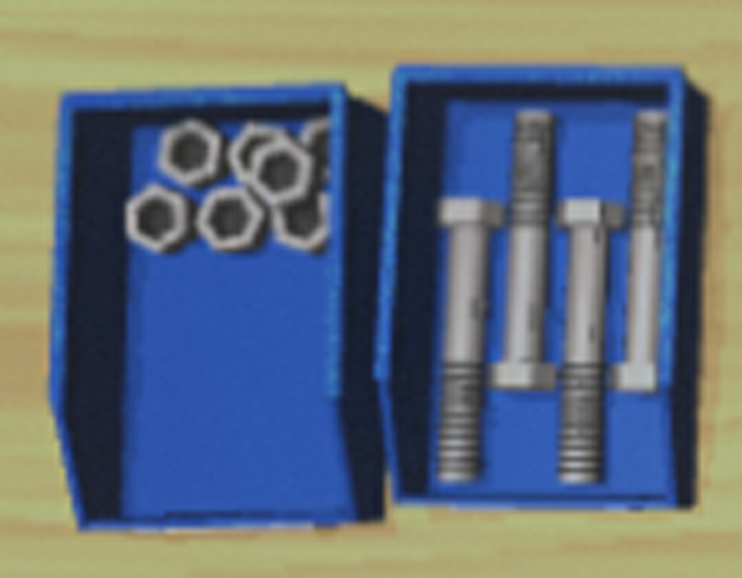

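View pics/bin1.png

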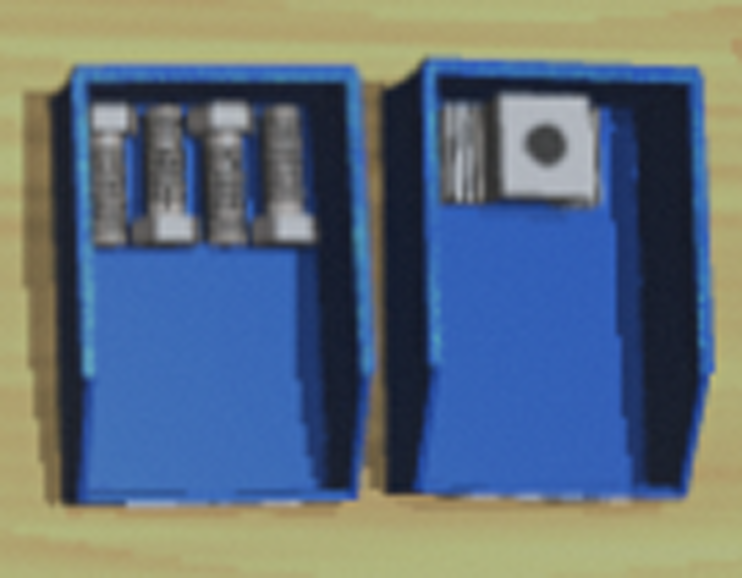

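Bin crop 0 has the nut bin on the left, with seven nuts at the back and its rim back corners at (65,95) and (343,87). The long-bolt bin is on the right with back corners (397,68) and (684,70). Bin crop 1 has the short-bolt bin, back corners (75,68) and (355,68), and the saddle bin, back corners (428,62) and (700,70). The front floor is free in both of those and in the nut bin.

```bash
cat >> h.py <<'E'
def move(p,yawdeg=None,st=None):
    """print shift/turn (units of the call) from measured pose to TCP p, tool x at yawdeg (mod 180), tool down"""
    Rc=R.from_quat(st["eef_rot"]);x=Rc.as_matrix()[:,0];cur=np.degrees(np.arctan2(x[1],x[0]))
    if yawdeg is None: yawdeg=cur
    dy=(yawdeg-cur+90)%180-90
    h=np.radians(cur+dy)/2;Rt=R.from_quat([np.cos(h),np.sin(h),0,0])
    print("t",round(st["clock"],2),"pos",np.round(st["tool_pos"],4),"yaw",round(cur,2),"dyaw",round(dy,2),
     "shift",np.round(Rc.inv().apply(np.array(p)-st["tool_pos"])/.3,4),"turn",np.round((Rc.inv()*Rt).as_rotvec()/np.pi,4),"F",np.round(st["contact_force"],1),"open",round(st["opening"],3),"ff",round(st["finger_force"],1))
E
python3 - <<'E'
from plant import *
from h import *
t=snapshot("top");s=snapshot("scene")
f=lambda p,o:(np.array(p)+.5)/5.5-.5+o
B={"nut":((65,95),(343,87),(82,526),(355,517),(105,180)),"long":((397,68),(684,70),(398,500),(670,500),(105,180)),
"short":((75,68),(355,68),(80,498),(357,497),(385,165)),"saddle":((428,62),(700,70),(418,492),(688,495),(385,165))}
for n,(a,b,c,e,o) in B.items():
    o=np.array(o)
    bk=plane(t,[f(a,o),f(b,o)],.058);fr=plane(t,[f(c,o),f(e,o)],.034)
    mb,mf=bk.mean(0),fr.mean(0);d=bk[0]-bk[1];yb=np.degrees(np.arctan2(-d[0],d[1]))
    ys=np.degrees(np.arctan2(*(mb-mf)[1::-1]))
    d2=fr[0]-fr[1]
    print(n,"ctr",np.round((mb+mf)/2*1e3,1),"wid",np.round([np.linalg.norm(d)*1e3,np.linalg.norm(d2)*1e3,np.linalg.norm((mb-mf)[:2])*1e3],1),"yaw back,side,front",np.round([yb,ys,np.degrees(np.arctan2(-d2[0],d2[1]))],1))
    c0=(mb+mf)/2;y=np.radians((yb+ys)/2)
    # predicted rim back corners in scene view, to compare
    P=[c0[:2]+R.from_euler('z',y).apply([82.5e-3,k*55e-3,0])[:2] for k in(1,-1)]
    print("   scene back corners",np.round(project(s,[[*p,.058] for p in P]),1).tolist())
cv2.imwrite("pics/scbin.png",cv2.convertScaleAbs(cv2.resize(s["img"][115:325,210:500],None,fx=2.7,fy=2.7,interpolation=cv2.INTER_CUBIC),alpha=1.6))
move([.442,.08,.15],49.4,get_state())
E
```

```text
nut ctr [497.2 365.6  46. ] wid [109.9 108.  164.7] yaw back,side,front [2.6 2.8 3.4]
   scene back corners [[458.8, 314.0], [418.0, 283.7]]
long ctr [508.2 238.5  46. ] wid [111.3 105.6 164. ] yaw back,side,front [ 0.5 -0.   1.3]
   scene back corners [[408.8, 280.2], [373.4, 251.6]]
short ctr [ 548.6 -231.9   46. ] wid [110.  108.8 164.9] yaw back,side,front [1.1 1.4 0.8]
   scene back corners [[268.7, 181.8], [244.8, 162.5]]
saddle ctr [ 551.7 -368.    46. ] wid [109.7 108.9 165.8] yaw back,side,front [-0.5 -0.6 -0.2]
   scene back corners [[238.4, 158.0], [218.1, 140.3]]
t 0.5 pos [ 0.2358 -0.5788  0.2387] yaw 22.16 dyaw 27.24 shift [ 1.4651 -1.7745  0.2956] turn [ 0.      0.     -0.1513] F [-0.1 -0.7 -0.6] open 1.003 ff 0.0
```

View pics/scbin.png

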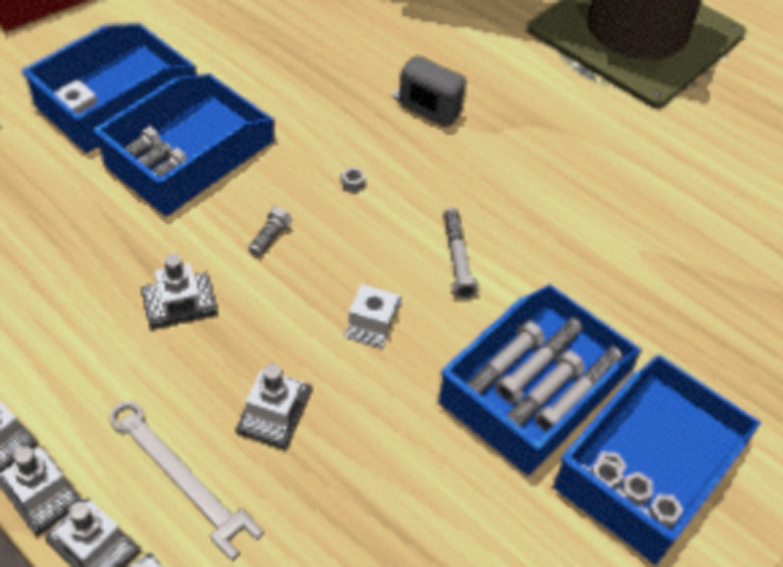

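The scene view puts the rims where the top-view estimate predicts (nut bin corners near (655,545) and (570,462) in the crop). Approaching the long bolt through a waypoint.

Call:
send_rows(targets=[[[0.9, -0.45, 0], [0, 0, -0.15]], [[0.9, -0.45, 0], [0, 0, -0.15]], [[0.9, -0.45, 0], [0, 0, -0.15]], [[0.9, -0.45, 0], [0, 0, -0.15]], [[0.9, -0.45, 0], [0, 0, -0.15]], [[0.9, -0.45, 0], [0, 0, -0.15]], [[0.9, -0.45, 0], [0, 0, -0.15]]], fingers=0.5, newtons=30)

```text
clock: 1.38
tool_pos: [0.4343, -0.3527, 0.2387]
eef_rot: [0.909, 0.416, -0.001, 0.0]
contact_force: [-1.0, 0.4, 0.7]
opening: 0.501
finger_force: 0.0
```

```bash
python3 -c "
from plant import *
from h import *
s=get_state();move([.48,-.14,.2],49.2,s);move([.442,.08,.1],49.2,s)"
```

```text
t 1.38 pos [ 0.4343 -0.3527  0.2387] yaw 49.13 dyaw 0.07 shift [ 0.636  -0.3487  0.1283] turn [-0.      0.0004 -0.0004] F [-1.   0.4  0.7] open 0.501 ff 0.0
t 1.38 pos [ 0.4343 -0.3527  0.2387] yaw 49.13 dyaw 0.07 shift [ 1.1081 -0.9243  0.4611] turn [-0.      0.0004 -0.0004] F [-1.   0.4  0.7] open 0.501 ff 0.0
```

Call:
send_rows(targets=[[[1, -0.92, 0.35], [0, 0, 0]], [[1, -0.92, 0.35], [0, 0, 0]], [[1, -0.92, 0.35], [0, 0, 0]], [[1, -0.92, 0.35], [0, 0, 0]], [[1, -0.92, 0.35], [0, 0, 0]], [[1, -0.92, 0.35], [0, 0, 0]], [[1, -0.92, 0.35], [0, 0, 0]], [[1, -0.92, 0.35], [0, 0, 0]], [[1, -0.92, 0.35], [0, 0, 0]]])

```text
clock: 2.5
tool_pos: [0.4225, 0.0535, 0.1338]
eef_rot: [0.91, 0.415, -0.0, 0.001]
contact_force: [0.0, -0.2, -0.2]
opening: 0.502
finger_force: 0.0
```

```bash
python3 -c "
from plant import *
from h import *
s=get_state();move([.442,.08,.004],49.2,s);cv2.imwrite('pics/a.png',snapshot('top')['img'])"
```

```text
t 2.5 pos [0.4225 0.0535 0.1338] yaw 49.0 dyaw 0.2 shift [ 0.1099 -0.0095  0.4325] turn [ 0.0003  0.0004 -0.0011] F [ 0.  -0.2 -0.2] open 0.502 ff 0.0
```

Call:
send_rows(targets=[[[0.11, -0.01, 0.15], [0, 0, 0]], [[0.11, -0.01, 0.28], [0, 0, 0]], [[0.11, -0.01, 0.38], [0, 0, 0]], [[0.11, -0.01, 0.42], [0, 0, 0]], [[0.11, -0.01, 0.43], [0, 0, 0]], [[0.11, -0.01, 0.43], [0, 0, 0]]])

```text
clock: 3.3
tool_pos: [0.4385, 0.0768, 0.0109]
eef_rot: [0.91, 0.415, -0.012, 0.001]
contact_force: [-1.2, -0.9, -0.5]
opening: 0.503
finger_force: 0.0
```

Call:
send_rows(targets=[[[0, 0, 0], [0, 0, 0]], [[0, 0, 0], [0, 0, 0]], [[0, 0, 0], [0, 0, 0]], [[0, 0, 0], [0, 0, 0]], [[0, 0, 0], [0, 0, 0]]], fingers=0, newtons=40)

```text
clock: 3.92
tool_pos: [0.438, 0.0786, 0.0112]
eef_rot: [0.909, 0.416, -0.012, 0.001]
contact_force: [0.3, -1.9, 4.9]
opening: 0.154
finger_force: 39.7
```

Call:
send_rows(targets=[[[0, 0, -0.1], [0, 0, 0]], [[0, 0, -0.3], [0, 0, 0]], [[0, 0, -0.5], [0, 0, 0.1]], [[0, 0, -0.5], [0, 0, 0.15]], [[0, 0, -0.5], [0, 0, 0.2]], [[0, 0, -0.5], [0, 0, 0.27]], [[0, 0, -0.5], [0, 0, 0.27]], [[0, 0, -0.5], [0, 0, 0.27]]])

```text
clock: 4.92
tool_pos: [0.4402, 0.0815, 0.1605]
eef_rot: [1.0, 0.007, -0.012, 0.005]
contact_force: [-0.4, 0.6, -2.7]
opening: 0.158
finger_force: 39.3
```

Run:
```python
from plant import *
from h import *
s=get_state();move([.505,.2385,.15],.3,s)
a=[snapshot(n)["img"] for n in("top","scene")]
cv2.imwrite("pics/g1.png",np.vstack([cv2.resize(a[0][160:310,180:380],None,fx=2.5,fy=2.5),cv2.resize(a[1][100:200,300:500],None,fx=2.5,fy=2.5)])[:600])
```

```text
t 4.92 pos [0.4402 0.0815 0.1605] yaw 0.78 dyaw -0.48 shift [ 0.2238 -0.5206  0.0245] turn [0.0033 0.0074 0.0027] F [-0.4  0.6 -2.7] open 0.158 ff 39.3
```

View pics/g1.png

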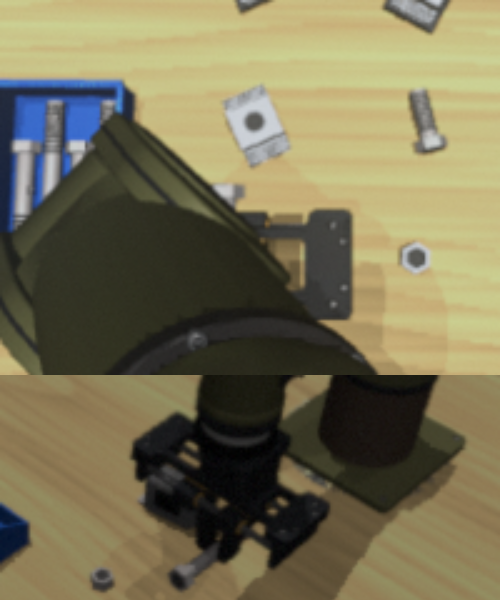

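The long bolt is held: the scene view (lower half) shows its head at (180,577) under the fingers. Moving it over its bin.

Call:
send_rows(targets=[[[0.21, -0.52, 0], [0, 0.007, 0.003]], [[0.21, -0.52, 0], [0, 0.007, 0.003]], [[0.21, -0.52, 0], [0, 0.007, 0.003]], [[0.21, -0.52, 0], [0, 0.007, 0.003]], [[0.21, -0.52, 0.1], [0, 0.007, 0.003]], [[0.21, -0.52, 0.2], [0, 0.007, 0.003]]])

```text
clock: 5.78
tool_pos: [0.5003, 0.2357, 0.0969]
eef_rot: [1.0, 0.001, -0.0, 0.006]
contact_force: [-0.0, -0.1, -1.9]
opening: 0.158
finger_force: 39.3
```

Run:
```python
from plant import *
from h import *
s=get_state();move([.503,.2385,.042],.3,s)
a=[snapshot(n)["img"] for n in("top","scene")]
cv2.imwrite("pics/g2.png",np.hstack([cv2.resize(a[0][150:300,90:290],None,fx=2,fy=2),cv2.resize(a[1][150:300,320:520],None,fx=2,fy=2)]))
```

```text
t 5.78 pos [0.5003 0.2357 0.0969] yaw 0.13 dyaw 0.17 shift [ 0.0091 -0.0114  0.183 ] turn [ 0.0036  0.0003 -0.0009] F [-0.  -0.1 -1.9] open 0.158 ff 39.3
```

View pics/g2.png

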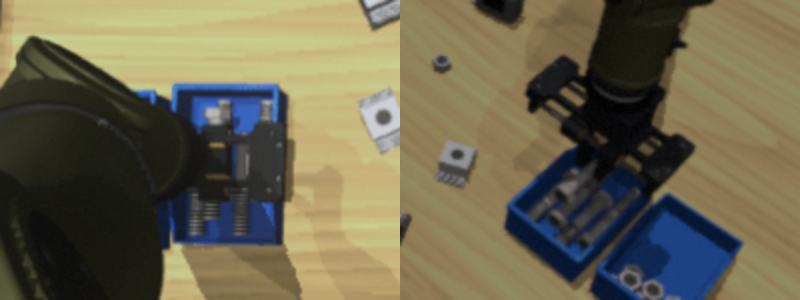

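The bolt hangs over the long bin, parallel to its sides, head near (213,112) in the left half. Lowering.

Call:
send_rows(targets=[[[0.01, -0.01, 0.08], [0.003, 0, 0]], [[0.01, -0.01, 0.14], [0.003, 0, 0]], [[0.01, -0.01, 0.17], [0.003, 0, 0]], [[0.01, -0.01, 0.185], [0.003, 0, 0]], [[0.01, -0.01, 0.185], [0.003, 0, 0]]])

```text
clock: 6.5
tool_pos: [0.5038, 0.2395, 0.0426]
eef_rot: [1.0, 0.001, 0.0, 0.001]
contact_force: [0.2, -0.1, -2.6]
opening: 0.155
finger_force: 39.3
```

No contact yet, so I'll lower slightly and watch the force.

Call:
send_rows(targets=[[[0, 0, 0.01], [0, 0, 0]], [[0, 0, 0.015], [0, 0, 0]], [[0, 0, 0.02], [0, 0, 0]]])

```text
clock: 6.88
tool_pos: [0.504, 0.2396, 0.0364]
eef_rot: [1.0, 0.001, 0.0, 0.0]
contact_force: [0.3, 0.5, 1.4]
opening: 0.149
finger_force: 39.7
```

Call:
send_rows(targets=[[[0, 0, 0], [0, 0, 0]], [[0, 0, 0], [0, 0, 0]], [[0, 0, 0], [0, 0, 0]]], fingers=0.35)

```text
clock: 7.25
tool_pos: [0.5037, 0.2396, 0.0363]
eef_rot: [1.0, 0.001, -0.0, 0.001]
contact_force: [-0.2, 0.6, 0.2]
opening: 0.351
finger_force: 0.0
```

Call:
send_rows(targets=[[[0, 0, -0.1], [0, 0, 0]], [[0, 0, -0.3], [0, 0, 0]], [[0, 0.3, -0.5], [0, 0, 0]], [[0, 0.6, -0.5], [0, 0, 0]], [[0, 0.9, -0.5], [0, 0, 0]], [[0.1, 0.95, -0.5], [0, 0, 0.08]], [[0.1, 0.95, -0.5], [0, 0, 0.08]], [[0.1, 0.95, -0.5], [0, 0, 0.08]]])

```text
clock: 8.25
tool_pos: [0.5348, -0.0511, 0.1866]
eef_rot: [0.992, -0.129, 0.001, 0.002]
contact_force: [-0.6, 0.2, 0.2]
opening: 0.35
finger_force: 0.0
```

Run:
```python
from plant import *
from h import *
s=get_state()
# short bolt grip point: tip/head ends from two views
h,t=np.array([543.5,-81.0]),np.array([595.8,-68.4]);a=t-h;c=(h+t)/2;g=c+5*a/np.linalg.norm(a)
y=np.degrees(np.arctan2(a[1],a[0]));print(np.linalg.norm(a),c,g,y)
move([*(g/1e3),.05],y,s);move([*(g/1e3),.004],y,s)
a=[snapshot(n)["img"] for n in("top","scene")]
cv2.imwrite("pics/g3.png",np.hstack([cv2.resize(a[0][180:280,110:240],None,fx=3,fy=3),cv2.resize(a[1][210:310,360:490],None,fx=3,fy=3)]))
```

```text
53.79637534258229 [569.65 -74.7 ] [574.51092229 -73.52891738] 13.545444016218973
t 8.25 pos [ 0.5348 -0.0511  0.1866] yaw -14.83 dyaw 28.38 shift [0.1463 0.0364 0.4557] turn [ 0.0015 -0.0002 -0.1577] F [-0.6  0.2  0.2] open 0.35 ff 0.0
t 8.25 pos [ 0.5348 -0.0511  0.1866] yaw -14.83 dyaw 28.38 shift [0.1461 0.0357 0.609 ] turn [ 0.0015 -0.0002 -0.1577] F [-0.6  0.2  0.2] open 0.35 ff 0.0
```

View pics/g3.png

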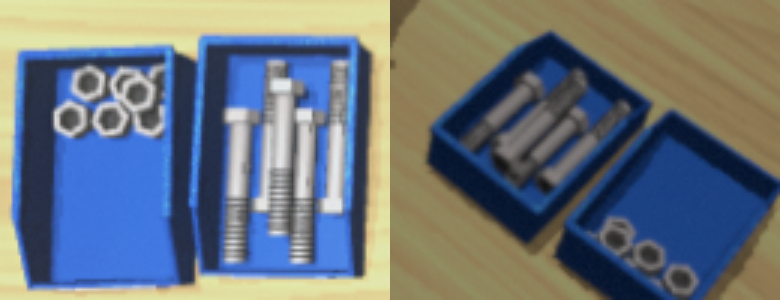

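The long bolt lies lengthwise in its bin on the stock (left half, head at (285,88), tip at (280,232)). Now the short bolt.

Call:
send_rows(targets=[[[0.146, 0.036, 0.1], [0, 0, -0.05]], [[0.146, 0.036, 0.2], [0, 0, -0.1]], [[0.146, 0.036, 0.3], [0, 0, -0.158]], [[0.146, 0.036, 0.42], [0, 0, -0.158]], [[0.146, 0.036, 0.5], [0, 0, -0.158]], [[0.146, 0.036, 0.5], [0, 0, -0.158]]])

```text
clock: 9.1
tool_pos: [0.5725, -0.0642, 0.0352]
eef_rot: [0.992, 0.125, -0.002, -0.0]
contact_force: [-0.9, -0.5, 0.6]
opening: 0.349
finger_force: 0.0
```

```bash
python3 -c "
from plant import *
from h import *
s=get_state();move([.5745,-.0735,.004],13.5,s)"
```

```text
t 9.1 pos [ 0.5725 -0.0642  0.0352] yaw 14.38 dyaw -0.88 shift [-0.0008  0.0319  0.1039] turn [-0.0003  0.0013  0.0049] F [-0.9 -0.5  0.6] open 0.349 ff 0.0
```

Call:
send_rows(targets=[[[0, 0, 0], [0, 0, 0]], [[0, 0, 0], [0, 0, 0]]])

```text
clock: 9.35
tool_pos: [0.5748, -0.0661, 0.0378]
eef_rot: [0.992, 0.124, 0.001, 0.001]
contact_force: [-0.6, -0.2, 0.1]
opening: 0.352
finger_force: 0.0
```

```bash
python3 -c "
from plant import *
from h import *
s=get_state();move([.5745,-.0735,.004],13.5,s)"
```

```text
t 9.35 pos [ 0.5748 -0.0661  0.0378] yaw 14.19 dyaw -0.69 shift [-0.0073  0.0233  0.1128] turn [ 0.0004 -0.0005  0.0039] F [-0.6 -0.2  0.1] open 0.352 ff 0.0
```

Call:
send_rows(targets=[[[-0.007, 0.023, 0], [0, 0, 0.004]], [[-0.007, 0.023, 0.06], [0, 0, 0.004]], [[-0.007, 0.023, 0.1], [0, 0, 0.004]], [[-0.007, 0.023, 0.112], [0, 0, 0.004]], [[-0.007, 0.023, 0.112], [0, 0, 0.004]]])

```text
clock: 9.98
tool_pos: [0.5733, -0.0737, 0.0024]
eef_rot: [0.993, 0.117, -0.001, 0.0]
contact_force: [0.4, -0.0, -0.5]
opening: 0.347
finger_force: 0.0
```

Call:
send_rows(targets=[[[0, 0, 0], [0, 0, 0]], [[0, 0, 0], [0, 0, 0]], [[0, 0, 0], [0, 0, 0]], [[0, 0, 0], [0, 0, 0]]], fingers=0)

```text
clock: 10.48
tool_pos: [0.5739, -0.0739, 0.0033]
eef_rot: [0.993, 0.117, 0.0, 0.001]
contact_force: [0.4, -0.2, 0.6]
opening: 0.164
finger_force: 40.0
```

Call:
send_rows(targets=[[[0, 0, -0.1], [0, 0, 0]], [[0, 0, -0.3], [0, 0, 0]], [[0, 0, -0.45], [0, 0, 0.05]], [[0, 0.2, -0.45], [0, 0, 0.07]], [[0, 0.4, -0.45], [0, 0, 0.07]], [[0, 0.4, -0.45], [0, 0, 0.07]], [[0, 0.4, -0.45], [0, 0, 0.07]]])

```text
clock: 11.35
tool_pos: [0.601, -0.1899, 0.1377]
eef_rot: [1.0, 0.007, -0.001, 0.0]
contact_force: [0.1, 1.4, -1.6]
opening: 0.166
finger_force: 40.0
```

```bash
python3 -c "
from plant import *
from h import *
s=get_state();move([.522,-.232,.05],1.2,s)"
```

```text
t 11.35 pos [ 0.601  -0.1899  0.1377] yaw 0.83 dyaw 0.37 shift [-0.265   0.1365  0.2927] turn [-0.      0.0004 -0.0021] F [ 0.1  1.4 -1.6] open 0.166 ff 40.0
```

Call:
send_rows(targets=[[[-0.13, 0.137, 0], [0, 0, -0.002]], [[-0.26, 0.137, 0], [0, 0, -0.002]], [[-0.26, 0.137, 0.05], [0, 0, -0.002]], [[-0.26, 0.137, 0.15], [0, 0, -0.002]], [[-0.26, 0.137, 0.25], [0, 0, -0.002]], [[-0.26, 0.137, 0.25], [0, 0, -0.002]], [[-0.26, 0.137, 0.25], [0, 0, -0.002]]])

```text
clock: 12.22
tool_pos: [0.5255, -0.2315, 0.0638]
eef_rot: [1.0, 0.011, 0.001, 0.0]
contact_force: [0.6, 0.4, -0.8]
opening: 0.169
finger_force: 40.0
```

```bash
python3 -c "
from plant import *
from h import *
s=get_state();move([.524,-.232,.009],1.2,s)"
```

```text
t 12.22 pos [ 0.5255 -0.2315  0.0638] yaw 1.31 dyaw -0.11 shift [-0.0052  0.0015  0.1827] turn [ 0.0002 -0.0004  0.0006] F [ 0.6  0.4 -0.8] open 0.169 ff 40.0
```

Call:
send_rows(targets=[[[-0.005, 0, 0.08], [0, 0, 0]], [[-0.005, 0, 0.15], [0, 0, 0]], [[-0.005, 0, 0.175], [0, 0, 0]], [[-0.005, 0, 0.18], [0, 0, 0]], [[-0.005, 0, 0.18], [0, 0, 0]]])

```text
clock: 12.85
tool_pos: [0.5234, -0.233, 0.0101]
eef_rot: [1.0, 0.01, 0.001, 0.001]
contact_force: [-0.6, 0.3, -1.5]
opening: 0.168
finger_force: 40.0
```

Call:
send_rows(targets=[[[0, 0, 0], [0, 0, 0]], [[0, 0, 0], [0, 0, 0]], [[0, 0, 0], [0, 0, 0]]], fingers=0.35)

```text
clock: 13.22
tool_pos: [0.5228, -0.233, 0.0095]
eef_rot: [1.0, 0.01, 0.0, 0.001]
contact_force: [-0.2, 0.4, -0.2]
opening: 0.348
finger_force: 0.0
```

Call:
send_rows(targets=[[[0, 0, -0.1], [0, 0, 0]], [[0, 0, -0.3], [0, 0, 0]], [[0, 0, -0.5], [0, 0, 0]], [[-0.1, -0.2, -0.5], [0, 0, 0]], [[-0.2, -0.4, -0.5], [0, 0, 0]], [[-0.24, -0.54, -0.45], [0, 0, 0]], [[-0.24, -0.54, -0.45], [0, 0, 0]], [[-0.24, -0.54, -0.45], [0, 0, 0]], [[-0.24, -0.54, -0.45], [0, 0, 0]]])

```text
clock: 14.35
tool_pos: [0.4479, -0.0739, 0.1441]
eef_rot: [1.0, 0.009, 0.0, 0.001]
contact_force: [-1.2, 0.0, -0.3]
opening: 0.349
finger_force: 0.0
```

Run:
```python
from plant import *
from h import *
t=snapshot("top")
m=(cv2.cvtColor(t["img"],cv2.COLOR_BGR2HSV)[...,1]<60).astype(np.uint8)
cs,_=cv2.findContours(m[170:262,395:456],cv2.RETR_EXTERNAL,cv2.CHAIN_APPROX_NONE)
for c in cs:
    if cv2.contourArea(c)>30:
        b=cv2.boundingRect(c);print(b[0]+395,b[1]+170,b[2:],cv2.contourArea(c))
cv2.imwrite("pics/g4.png",np.hstack([cv2.resize(t["img"][165:275,385:520],None,fx=3,fy=3),cv2.resize(t["img"][120:300,250:380],(398,330))[:,:]]))
s=get_state();move([.4485,-.068,.1],0,s)
```

```text
414 219 (21, 32) 89.0
395 219 (43, 43) 117.5
431 184 (12, 26) 169.0
409 184 (12, 26) 159.0
419 183 (12, 27) 172.0
401 183 (9, 27) 135.5
t 14.4 pos [ 0.4478 -0.0739  0.1441] yaw 1.02 dyaw -1.02 shift [ 0.0026 -0.0199  0.1469] turn [ 0.0006 -0.0001  0.0056] F [ 0.1 -0.2  1.4] open 0.351 ff 0.0
```

View pics/g4.png

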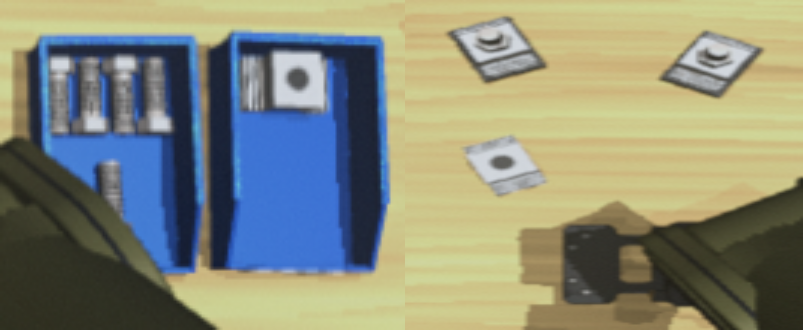

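The short bolt lies in the free front of its bin ((110,190), partly hidden by the arm), and both clamps are untouched. Nut next; its flats face ±y.

Call:
send_rows(targets=[[[0.003, -0.02, 0.15], [0, 0, 0.005]], [[0.003, -0.02, 0.3], [0, 0, 0.005]], [[0.003, -0.02, 0.35], [0, 0, 0.005]], [[0.003, -0.02, 0.35], [0, 0, 0.005]], [[0.003, -0.02, 0.35], [0, 0, 0.005]]])

```text
clock: 15.02
tool_pos: [0.4486, -0.067, 0.0395]
eef_rot: [1.0, 0.002, 0.0, 0.001]
contact_force: [1.0, -0.7, 0.1]
opening: 0.353
finger_force: 0.0
```

```bash
python3 -c "
from plant import *
from h import *
s=get_state();move([.4485,-.068,.004],0,s);print(np.round(s['q'],3))"
```

```text
t 15.03 pos [ 0.4486 -0.067   0.0395] yaw 0.22 dyaw -0.22 shift [-0.0005  0.0032  0.1185] turn [ 0.0004 -0.0003  0.0012] F [ 1.  -0.7  0.1] open 0.353 ff 0.0
[ 0.095  0.869 -0.08   2.211  0.786  0.088 -2.308]
```

Call:
send_rows(targets=[[[0, 0.003, 0.06], [0, 0, 0]], [[0, 0.003, 0.1], [0, 0, 0]], [[0, 0.003, 0.118], [0, 0, 0]], [[0, 0.003, 0.118], [0, 0, 0]], [[0, 0.003, 0.118], [0, 0, 0]]])

```text
clock: 15.65
tool_pos: [0.4527, -0.0683, 0.0076]
eef_rot: [1.0, 0.001, -0.004, -0.0]
contact_force: [0.5, 0.1, -0.4]
opening: 0.352
finger_force: 0.0
```

```bash
python3 -c "
from plant import *
from h import *
s=get_state();move([.4485,-.068,.004],0,s);print(np.round(s['q'],3))"
```

```text
t 15.65 pos [ 0.4527 -0.0683  0.0076] yaw 0.15 dyaw -0.15 shift [-0.014  -0.0011  0.012 ] turn [-0.0001  0.0025  0.0008] F [ 0.5  0.1 -0.4] open 0.352 ff 0.0
[ 0.079  0.94  -0.049  2.192  1.137  0.043 -2.655]
```

Near the q6/q7 limits but 4 mm off centre is fine within the pads; gripping here.

Call:
send_rows(targets=[[[0, 0, 0], [0, 0, 0]], [[0, 0, 0], [0, 0, 0]], [[0, 0, 0], [0, 0, 0]], [[0, 0, 0], [0, 0, 0]]], fingers=0, newtons=30)

```text
clock: 16.15
tool_pos: [0.4527, -0.0682, 0.0074]
eef_rot: [1.0, 0.003, -0.004, 0.0]
contact_force: [-0.0, 0.3, 6.6]
opening: 0.267
finger_force: 29.9
```

Call:
send_rows(targets=[[[0, 0, -0.05], [0, 0, 0]], [[0, 0, -0.15], [0, 0, 0]], [[0, 0, -0.3], [0, 0, 0]], [[0, 0, -0.45], [0, 0, 0]], [[0, 0, -0.5], [0, 0, 0]], [[0, 0, -0.5], [0, 0, 0]], [[0, 0, -0.5], [0, 0, 0]]])

```text
clock: 17.02
tool_pos: [0.4532, -0.0684, 0.1562]
eef_rot: [1.0, 0.003, -0.005, 0.0]
contact_force: [-0.3, 1.3, -0.9]
opening: 0.265
finger_force: 29.9
```

```bash
python3 -c "
from plant import *
from h import *
s=get_state();move([.478,.364,.16],2.7,s);print(np.round(s['q'],3))"
```

```text
t 17.02 pos [ 0.4532 -0.0684  0.1562] yaw 0.3 dyaw 2.4 shift [ 0.0901 -1.4409 -0.0136] turn [-0.      0.0033 -0.0133] F [-0.3  1.3 -0.9] open 0.265 ff 29.9
[ 0.437  0.688 -0.623  2.113  0.741  0.58  -2.291]
```

Call:
send_rows(targets=[[[0.09, -0.9, 0], [0, 0, -0.013]], [[0.09, -0.9, 0], [0, 0, -0.013]], [[0.09, -0.9, 0], [0, 0, -0.013]], [[0.09, -0.9, 0], [0, 0, -0.013]], [[0.09, -0.9, 0], [0, 0, -0.013]], [[0.09, -0.9, 0], [0, 0, -0.013]]])

```text
clock: 17.77
tool_pos: [0.4785, 0.204, 0.1558]
eef_rot: [1.0, 0.025, -0.005, -0.0]
contact_force: [0.3, 0.0, 0.1]
opening: 0.262
finger_force: 29.9
```

Call:
send_rows(targets=[[[0, -0.2, 0], [0, 0, 0]], [[0, -0.4, 0], [0, 0, 0]], [[0, -0.54, 0], [0, 0, 0]], [[0, -0.54, 0.1], [0, 0, 0]], [[0, -0.54, 0.25], [0, 0, 0]], [[0, -0.54, 0.25], [0, 0, 0]], [[0, -0.54, 0.25], [0, 0, 0]]])

```text
clock: 18.65
tool_pos: [0.472, 0.3628, 0.0826]
eef_rot: [1.0, 0.022, -0.004, 0.0]
contact_force: [-0.4, 0.7, 0.0]
opening: 0.263
finger_force: 29.9
```

```bash
python3 -c "
from plant import *
from h import *
s=get_state();move([.477,.364,.0125],2.7,s);print(np.round(s['q'],3))"
```

```text
t 18.65 pos [0.472  0.3628 0.0826] yaw 2.56 dyaw 0.14 shift [ 0.0188 -0.0033  0.2334] turn [-0.      0.0027 -0.0008] F [-0.4  0.7  0. ] open 0.263 ff 29.9
[-0.566  0.879 -0.29   1.763  0.412  0.566 -2.634]
```

Call:
send_rows(targets=[[[0.019, -0.003, 0.08], [0, 0, 0]], [[0.019, -0.003, 0.16], [0, 0, 0]], [[0.019, -0.003, 0.21], [0, 0, 0]], [[0.019, -0.003, 0.232], [0, 0, 0]], [[0.019, -0.003, 0.232], [0, 0, 0]], [[0.019, -0.003, 0.232], [0, 0, 0]]])

```text
clock: 19.4
tool_pos: [0.4767, 0.3654, 0.0131]
eef_rot: [1.0, 0.023, -0.004, -0.001]
contact_force: [-0.1, -0.2, -0.5]
opening: 0.262
finger_force: 29.9
```

```bash
python3 -c "
from plant import *
from h import *
s=get_state();move([.477,.364,.012],2.7,s);print(np.round(s['q'],3))"
```

```text
t 19.4 pos [0.4767 0.3654 0.0131] yaw 2.65 dyaw 0.05 shift [0.0007 0.0047 0.0036] turn [-0.0005  0.0024 -0.0003] F [-0.1 -0.2 -0.5] open 0.262 ff 29.9
[-0.605  0.99  -0.218  1.759  0.42   0.442 -2.635]
```

Call:
send_rows(targets=[[[0, 0, 0], [0, 0, 0]], [[0, 0, 0], [0, 0, 0]], [[0, 0, 0], [0, 0, 0]]], fingers=0.4)

```text
clock: 19.77
tool_pos: [0.4764, 0.365, 0.0125]
eef_rot: [1.0, 0.023, -0.004, -0.0]
contact_force: [-0.1, 0.0, -0.1]
opening: 0.402
finger_force: 0.0
```

Call:
send_rows(targets=[[[0, 0, -0.1], [0, 0, 0]], [[0, 0, -0.3], [0, 0, 0]], [[0, 0, -0.5], [0, 0, 0]], [[0.1, 0.2, -0.55], [0, 0, 0.1]], [[0.2, 0.4, -0.55], [0, 0, 0.2]], [[0.28, 0.6, -0.55], [0, 0, 0.3]], [[0.28, 0.8, -0.55], [0, 0, 0.388]], [[0.28, 0.95, -0.55], [0, 0, 0.388]], [[0.28, 0.95, -0.55], [0, 0, 0.388]], [[0.28, 0.95, -0.55], [0, 0, 0.388]], [[0.28, 0.95, -0.55], [0, 0, 0.388]]])

```text
clock: 21.15
tool_pos: [0.5746, 0.0845, 0.1762]
eef_rot: [0.833, -0.553, -0.004, 0.003]
contact_force: [0.2, -0.2, 0.6]
opening: 0.402
finger_force: 0.0
```

Run:
```python
from plant import *
from h import *
t=snapshot("top");sc=snapshot("scene")
ft=lambda p:(np.array(p)+.5)/6-.5+[245,185]
P=plane(t,ft([(145,95),(240,55),(213,250),(305,205)]),.004)
a=P[:2].mean(0)-P[2:].mean(0);b=P[1]+P[3]-P[0]-P[2]
print("saddle ctr",P.mean(0),"len",np.linalg.norm(a),"yaw x from y-axis, x-edges",np.degrees(np.arctan2(a[1],a[0]))-90,np.degrees(np.arctan2(b[1],b[0])))
print("clamp_a bolt top approx",plane(t,[(279.5,141)],.072))
s=get_state();move([.5633,.0742,.014],-67,s);print(np.round(s['q'],3))
cv2.imwrite("pics/g5.png",np.hstack([cv2.resize(t["img"][180:285,105:240],None,fx=3,fy=3),cv2.resize(sc["img"][120:320,220:480],(409,315))]))
```

```text
saddle ctr [0.56230448 0.07418925 0.004     ] len 0.06223439062638144 yaw x from y-axis, x-edges -65.00948147954846 -64.31626283151593
clamp_a bolt top approx [[0.70004356 0.078336   0.072     ]]
t 21.25 pos [0.5746 0.0845 0.1763] yaw -67.05 dyaw 0.05 shift [0.019  0.0437 0.5413] turn [ 0.0026  0.0012 -0.0003] F [ 0.1 -0.  -0.4] open 0.399 ff 0.0
[-0.405  0.738  0.317  1.771 -0.337  0.695 -2.644]
```

View pics/g5.png

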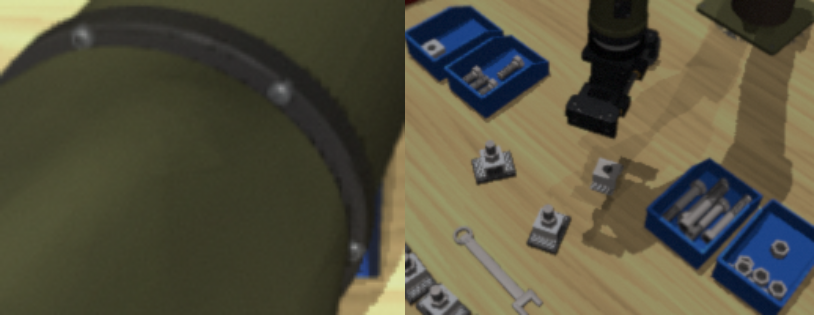

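The scene view shows the nut in its bin's free front (780,248), the short bolt in its bin, and both clamps still standing. q7 is at its lower limit, so I'll use the half-turned grasp (yaw +115°) for the saddle.

Call:
send_rows(targets=[[[0.02, 0.045, 0.1], [0, 0, -0.06]], [[0.02, 0.045, 0.1], [0, 0, -0.12]], [[0.02, 0.045, 0.1], [0, 0, -0.18]], [[0.02, 0.045, 0.1], [0, 0, -0.24]], [[0.02, 0.045, 0.1], [0, 0, -0.3]], [[0.02, 0.045, 0.1], [0, 0, -0.36]], [[0.02, 0.045, 0.1], [0, 0, -0.42]], [[0.02, 0.045, 0.1], [0, 0, -0.48]], [[0.02, 0.045, 0.1], [0, 0, -0.5]]], fingers=0.57)

```text
clock: 22.38
tool_pos: [0.5647, 0.0733, 0.1468]
eef_rot: [0.98, 0.2, -0.004, -0.001]
contact_force: [0.2, 0.4, 0.2]
opening: 0.57
finger_force: 0.0
```

Call:
send_rows(targets=[[[0, 0, 0], [0, 0, -0.06]], [[0, 0, 0], [0, 0, -0.12]], [[0, 0, 0], [0, 0, -0.18]], [[0, 0, 0], [0, 0, -0.24]], [[0, 0, 0], [0, 0, -0.3]], [[0, 0, 0], [0, 0, -0.36]], [[0, 0, 0], [0, 0, -0.42]], [[0, 0, 0], [0, 0, -0.48]], [[0, 0, 0], [0, 0, -0.51]], [[0, 0, 0], [0, 0, -0.51]], [[0, 0, 0], [0, 0, -0.51]]])

```text
clock: 23.75
tool_pos: [0.5647, 0.0732, 0.1467]
eef_rot: [0.541, 0.841, -0.002, -0.003]
contact_force: [-0.3, 0.1, -0.5]
opening: 0.564
finger_force: 0.0
```

```bash
python3 -c "
from plant import *
from h import *
s=get_state();move([.5630,.0742,.014],-65.3,s);print(np.round(s['q'],3))"
```

```text
t 23.75 pos [0.5647 0.0732 0.1467] yaw 114.52 dyaw 0.18 shift [ 0.0036 -0.0005  0.4424] turn [-0.0023 -0.0012 -0.001 ] F [-0.3  0.1 -0.5] open 0.564 ff 0.0
[ 0.133  0.804 -0.597  1.8    0.634  0.746 -0.378]
```

Call:
send_rows(targets=[[[0.003, 0, 0.12], [-0.002, -0.001, 0]], [[0.003, 0, 0.25], [-0.002, -0.001, 0]], [[0.003, 0, 0.35], [-0.002, -0.001, 0]], [[0.003, 0, 0.42], [-0.002, -0.001, 0]], [[0.003, 0, 0.44], [-0.002, -0.001, 0]], [[0.003, 0, 0.44], [-0.002, -0.001, 0]], [[0.003, 0, 0.44], [-0.002, -0.001, 0]]])

```text
clock: 24.62
tool_pos: [0.5636, 0.0744, 0.0154]
eef_rot: [0.54, 0.841, 0.0, -0.0]
contact_force: [0.6, -0.0, 0.5]
opening: 0.57
finger_force: 0.0
```

Call:
send_rows(targets=[[[0, 0, 0], [0, 0, 0]], [[0, 0, 0], [0, 0, 0]], [[0, 0, 0], [0, 0, 0]], [[0, 0, 0], [0, 0, 0]]], fingers=0, newtons=25)

```text
clock: 25.12
tool_pos: [0.5633, 0.0742, 0.0151]
eef_rot: [0.54, 0.842, -0.0, -0.0]
contact_force: [-0.7, -0.1, 5.7]
opening: 0.407
finger_force: 25.0
```

Call:
send_rows(targets=[[[0, 0, -0.1], [0, 0, 0]], [[0, 0, -0.25], [0, 0, 0]], [[0, 0, -0.4], [0, 0, 0]], [[0, 0, -0.5], [0, 0, 0.06]], [[0, 0, -0.5], [0, 0, 0.12]], [[0, 0, -0.5], [0, 0, 0.18]], [[0, 0, -0.5], [0, 0, 0.24]], [[0, 0, -0.5], [0, 0, 0.3]], [[0, 0, -0.5], [0, 0, 0.36]], [[0, 0, -0.5], [0, 0, 0.36]]])

```text
clock: 26.38
tool_pos: [0.5629, 0.0743, 0.1643]
eef_rot: [0.907, 0.422, -0.001, -0.0]
contact_force: [0.3, -0.2, -0.1]
opening: 0.405
finger_force: 25.0
```

```bash
python3 -c "
from plant import *
from h import *
s=get_state();move([.53,-.368,.16],-.5,s);print(np.round(s['q'],3))"
```

```text
t 26.38 pos [0.5629 0.0743 0.1643] yaw 49.93 dyaw -50.43 shift [-1.1986  0.8654  0.0158] turn [-1.000e-04  8.000e-04  2.801e-01] F [ 0.3 -0.2 -0.1] open 0.405 ff 25.0
[-0.035  0.725 -0.301  1.807  0.327  0.66  -1.225]
```

Call:
send_rows(targets=[[[-0.1, 0.07, 0], [0, 0, 0.06]], [[-0.2, 0.15, 0], [0, 0, 0.12]], [[-0.3, 0.22, 0], [0, 0, 0.18]], [[-0.45, 0.33, 0], [0, 0, 0.24]], [[-0.6, 0.43, 0], [0, 0, 0.28]], [[-0.75, 0.54, 0], [0, 0, 0.28]], [[-0.9, 0.65, 0], [0, 0, 0.28]], [[-0.9, 0.65, 0], [0, 0, 0.28]], [[-0.9, 0.65, 0], [0, 0, 0.28]]])

```text
clock: 27.5
tool_pos: [0.5377, -0.257, 0.1642]
eef_rot: [1.0, -0.004, -0.001, -0.001]
contact_force: [1.1, -0.3, -0.8]
opening: 0.401
finger_force: 25.0
```

```bash
python3 -c "
from plant import *
from h import *
s=get_state();move([.53,-.368,.16],-.5,s);print(np.round(s['q'],3))"
```

```text
t 27.5 pos [ 0.5377 -0.257   0.1642] yaw -0.46 dyaw -0.04 shift [-0.0227  0.3702  0.0136] turn [-0.0005  0.0007  0.0002] F [ 1.1 -0.3 -0.8] open 0.401 ff 25.0
[ 0.441  0.745 -0.125  1.726  0.134  0.681 -1.335]
```

Call:
send_rows(targets=[[[-0.02, 0.2, 0], [0, 0, 0]], [[-0.022, 0.37, 0], [0, 0, 0]], [[-0.022, 0.37, 0.05], [0, 0, 0]], [[-0.022, 0.37, 0.15], [0, 0, 0]], [[-0.022, 0.37, 0.25], [0, 0, 0]], [[-0.022, 0.37, 0.3], [0, 0, 0]], [[-0.022, 0.37, 0.3], [0, 0, 0]], [[-0.022, 0.37, 0.3], [0, 0, 0]]])

```text
clock: 28.5
tool_pos: [0.531, -0.3686, 0.0756]
eef_rot: [1.0, -0.005, 0.0, 0.0]
contact_force: [-0.2, -0.0, -0.1]
opening: 0.41
finger_force: 25.0
```

```bash
python3 -c "
from plant import *
from h import *
s=get_state();move([.53,-.368,.0195],-.5,s)"
```

```text
t 28.5 pos [ 0.531  -0.3686  0.0756] yaw -0.53 dyaw 0.03 shift [-0.0034 -0.002   0.1871] turn [ 0.0002 -0.     -0.0002] F [-0.2 -0.  -0.1] open 0.41 ff 25.0
```

Call:
send_rows(targets=[[[-0.003, -0.002, 0.08], [0, 0, 0]], [[-0.003, -0.002, 0.14], [0, 0, 0]], [[-0.003, -0.002, 0.175], [0, 0, 0]], [[-0.003, -0.002, 0.187], [0, 0, 0]], [[-0.003, -0.002, 0.187], [0, 0, 0]]])

```text
clock: 29.12
tool_pos: [0.5294, -0.3684, 0.019]
eef_rot: [1.0, -0.005, -0.0, 0.0]
contact_force: [-0.3, -0.3, -0.5]
opening: 0.402
finger_force: 25.0
```

Call:
send_rows(targets=[[[0, 0, 0], [0, 0, 0]], [[0, 0, 0], [0, 0, 0]], [[0, 0, 0], [0, 0, 0]]], fingers=0.57)

```text
clock: 29.5
tool_pos: [0.5291, -0.3683, 0.0186]
eef_rot: [1.0, -0.005, -0.001, 0.0]
contact_force: [0.2, 0.7, 0.3]
opening: 0.569
finger_force: 0.0
```

Call:
send_rows(targets=[[[0, 0, -0.1], [0, 0, 0]], [[0, 0, -0.3], [0, 0, 0]], [[0, 0, -0.5], [0, 0, 0]], [[0, 0, -0.7], [0, 0, 0]], [[-0.2, 0.2, -0.7], [0, 0, 0]], [[-0.4, 0.4, -0.7], [0, 0, 0]], [[-0.6, 0.5, -0.7], [0, 0, 0]], [[-0.6, 0.5, -0.7], [0, 0, 0]], [[-0.6, 0.5, -0.7], [0, 0, 0]]])

```text
clock: 30.62
tool_pos: [0.3419, -0.5199, 0.2287]
eef_rot: [1.0, -0.01, -0.003, 0.001]
contact_force: [1.0, 0.9, 0.4]
opening: 0.57
finger_force: 0.0
```

Run:
```python
from plant import *
from h import *
t=snapshot("top");sc=snapshot("scene")
cv2.imwrite("pics/g6.png",np.vstack([cv2.resize(t["img"][120:290,100:530],(774,306)),cv2.convertScaleAbs(cv2.resize(sc["img"][110:325,200:500],(400,287)),alpha=1.5).repeat(2,1)[:, :774]]))
print(get_state()["tool_pos"])
```

```text
[ 0.34790695 -0.51615526  0.22886575]
```

View pics/g6.png

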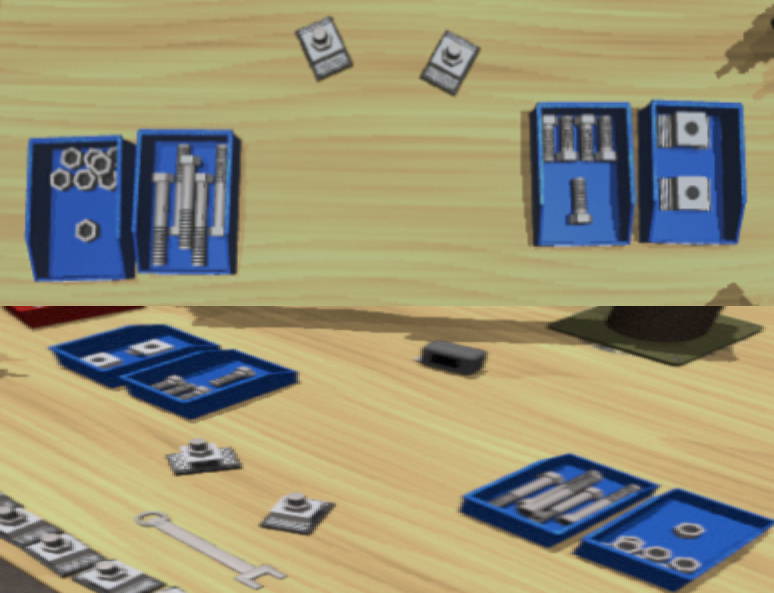

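All four parts lie inside the right bins: nut (87,230), long bolt (187,200), short bolt (580,200), saddle (690,193). The clamps stand unmoved at (323,47) and (451,62). I'll let the arm settle, then hand in.

Call:
send_rows(targets=[[[0, 0, 0], [0, 0, 0]], [[0, 0, 0], [0, 0, 0]], [[0, 0, 0], [0, 0, 0]], [[0, 0, 0], [0, 0, 0]]])

```text
clock: 31.22
tool_pos: [0.3481, -0.5161, 0.2288]
eef_rot: [1.0, -0.005, -0.001, 0.0]
contact_force: [-0.2, 0.0, 0.7]
opening: 0.573
finger_force: 0.0
```

```bash
python3 -c "
from plant import *
print(finish_job())"
```

```text
the job is handed in; nothing more can be done
None
```

The long bolt, short bolt, nut and saddle each lie inside the bin of their own kind, placed in that order; both clamps still stand where they were, and the job was handed in at about 31 s.

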